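Refile the slim case and the box set in the desk racks

TASK

The slim film case was filed by mistake in the wide slot of one of the desk racks. Move it into the empty narrow slot of the other rack, and then put the thick box set from its low stand into the wide slot. Slide each one straight down until it rests fully on the slot's floor, centred and upright, lowering them rather than letting them drop, let go, and leave the other things on the desk undisturbed.

Things in the scene. Friction and masses are not known exactly. Their poses are not given: they have to be found in the camera images.
- narrow_rack: fixed wooden desk rack, 154 mm long (own x) x 104 mm wide (y), two rows of disc cases in it, tops 133 mm above the desk; between the rows one EMPTY slot along x. End walls straight to 62 mm high, flared outward 5 mm up to 74 mm. Origin: centre of the underside
- narrow_rack_slot (a point): centre of the narrow slot's floor, 8 mm above the desk; x along the slot, y across it, z up. Slot 17 mm wide (y), 142 mm long (x); side partitions straight up to 80 mm above the desk, then flaring outward 5 mm a side up to 92 mm; above that the gap between the disc cases is 29 mm
- wide_rack: the other fixed wooden desk rack, 154 mm (own x) x 120 mm (y), with the same heights and disc cases, but a wider slot along x, in which the slim case stands at the start. Origin: centre of the underside
- wide_rack_slot (a point): centre of the wide slot's floor, 8 mm above the desk; x along the slot, y across it, z up. Slot 33 mm wide (y), 142 mm long (x); partitions and flares as in the narrow rack; above them the gap between the disc cases is 45 mm
- slim_case: slim dark film case standing on its short edge: 135 mm long (x), 14 mm thick (y), 171 mm high (z), about 0.12 kg. Origin: centre of its underside
- box_set: thick dark boxed film set of the same outline: 135 mm long (x), 30 mm thick (y), 171 mm high (z), about 0.28 kg; at the start it stands in the low stand. Origin: centre of its underside
- stand: low fixed dark wooden display stand, 150 mm (x) x 74 mm (y); two side rails 45 mm high leave a 38 mm wide gap along x, end lips 20 mm high, floor 8 mm above the desk. Origin: centre of the underside
- lotion: loose white bottle, 50 mm across, 195 mm high, standing between the racks' places; origin: centre of the underside
- vase: loose brown vase, 52 mm across and 140 mm high, with twigs up to 222 mm; origin: centre of the underside
- pen_cup: loose white cup, 58 mm across, 90 mm high, near the robot; origin: centre of the underside
- stapler: loose stapler, 130 x 34 mm, about 42 mm high, near the robot; origin: centre of the underside
- bowl: loose blue bowl, 130 mm across, 45 mm high, beyond the racks; origin: centre of the underside
- tin: loose flat metal tin, 90 x 60 x 35 mm, beyond the racks; origin: centre of the underside
- paperweight: loose round stone paperweight, 72 mm across, 40 mm high, beyond the racks; origin: centre of the underside
Mind the look-alikes: they are no part of the job. Leave any green look-alike of the box_set alone.

How it is judged:
By the outcome, as a careful person would: the job done as asked, in the order asked, and still so for the second after the job is handed in, with the robot touching nothing.
It also fails if it takes over 72 s, if anything falls off the work surface, if the arm or the gripper's body presses on something with over 40 N, if the wrist force passes 120 N, or if a joint passes its speed limit or range.

ROBOT

A 6-joint arm with a two-finger parallel gripper is mounted at the origin on the work surface. World frame = base frame: x ahead of the robot, y to its left, z up, the work surface at z = 0. Lengths are in mm, angles in degrees, forces in N, time in s.
With the tool pointing down it reaches from about 350 to 850 mm from the base axis. Payload 8.1 kg.
Tool frame: the origin (TCP) lies midway between the tips of the shut fingers; the grasp point (between the pads) lies 19 mm behind it (r.pinch_z is the distance from the TCP to the grasp point, in mm); z points along the fingers, y is the line along which they close (so a half turn about z gives the same grasp; the last joint's range is limited). The gripper opens to 85 mm and grips with 20 to 120 N. Pads are 22 mm wide; open, the fingers measure 114 mm over their backs; the gripper's body (76 mm by 85 mm) begins 54 mm behind the grasp point. The pads swing forward as they close: fully open they stand 13 mm farther back than shut.
Start: joints at [-4.893, 7.471, 85.268, -0, 87.261, -4.893], TCP at [600.004, 0.022, 207.892] pointing down, gripper open.
Joint ranges: [-169.43, 169.43], [-51.17, 129.36], [1.28, 143.12], [-76.62, 256.62], [0, 156.53], [-152.29, 152.29]. Speed limits (degrees/s): [136.94, 136.94, 159.86, 180, 180, 180].

INTERFACE

Orientations are given as [roll, pitch, yaw] about the fixed x, y, z axes, in that order (R = Rz(yaw) Ry(pitch) Rx(roll)).
In Python, from bench import r gives the robot as it stands.
- The arm moves only by the shell command python3 -m jog 'ROWS' [OPENING] [FORCE]. ROWS is JSON, one flat list of numbers, 6 for each row, row after row: the shift along the tool's x, y, z in m, then the turn, a rotation vector about the tool's x, y, z in rad. A call has 1 to 8 rows; each row is the pose to reach, as a shift and turn from the pose commanded when the call began, along the tool's axes at that moment; what a row does not reach only later rows make up. A row lasts 1/8 s, in which the tool goes at most 62.5 mm and 10.7 degrees, less where a joint would pass 70% of its speed; a pose out of reach is approached as far as the arm can. A call with a gripper value outside its range is refused whole. OPENING is the opening, from -1 (shut) to 1 (fully open), set as the call begins (- or left out, the last holds). The fingers move at their own pace and stop on an object; FORCE is the grip in N (left out, the last holds). Time passes only in rows, so rows that repeat a pose let the fingers close. It gives the time, the measured TCP pose, the force, the opening and the grip force at its end, in the units of the state.
- r.sense(): the state, without advancing time (a new reading comes with each control period).
- r.snapshot(name): name is "scene" or "side" or "wrist"; returns a dict with "pixels" (384x512x3 uint8, red, green, blue), "range_z" (384x512 float32, mm along the optical axis (not along the pixel's ray), 0 where there is no reading), "K" (3x3 intrinsics, pixels), "rvec" (rotation vector, rad) and "tvec" (3), from world to camera coordinates, as OpenCV has them. Camera axes: x right, y down, z forward; pixel columns grow to the right and rows downward; lengths in mm; the calibration is good to about 2 mm. A picture is of the moment at which its call begins.
- r.hand_in(): hands the job in; it is judged then, once.
Trained networks look in a picture, given as the dict that the camera call returned (one of the last four; its "shot" number tells which), for a name from the list of things; names that differ only in an ending like _2 or _b are one class to them, and where a whole thing is asked for, a point or a joint stands for the part that bears it (a point fixed in the world has none). Each returns a list of dicts, best first, with "score" (0 to 1); they miss things now and then, are a little off and sometimes report something else, mostly with a low value. They report only what shows in the picture. A call takes as long as a camera call. They do not tell look-alikes from the thing itself.
- r.look_for(picture, target): "bbox" ([left, top, right, bottom] in pixels, round what is visible of it).
- r.outline_of(picture, target): "region" (384x512 bool, what is visible of it) and "bbox" ([left, top, right, bottom] in pixels, round what is visible of it).
The state is a dict: "time": time; "joint_pos": joint angles; "qd": joint speeds; "joint_efforts": joint torques, N m; "tool_pos": TCP position; "tcp_rot": TCP orientation; "ft_force": force on the tool from outside, world axes, zero at the start; "wrist_torque": the same for the moment, N m; "finger_gap": finger opening in mm; "grip_force": force on a finger pad.
Only numpy, scipy, OpenCV 4.12 (cv2) and the standard library are available. Lean on these libraries where they do the work, as an engineer would, in place of code of your own. Each camera call takes 0.05 s, during which the arm holds its last target. There are 200 camera calls.

## Working session

There is one attempt and no reset: what is moved stays moved. The work goes in short steps, Python scripts to look and compute and a shell command to move; the robot and the scene stay as the last step left them, time stands still between calls to the robot, and variables do not carry over. Pictures are saved under pics/ and viewed, at most 10 in all, crops included, and the job is handed in when it is done.

```bash
ls; mkdir -p pics
cat > h.py <<'E'
import numpy as np, cv2
from bench import r
def cloud(p):
    K=p["K"];R=cv2.Rodrigues(np.array(p["rvec"],float))[0];t=np.array(p["tvec"],float).ravel()
    z=p["range_z"].astype(float);v,u=np.mgrid[:384,:512]
    c=np.stack([(u-K[0][2])/K[0][0]*z,(v-K[1][2])/K[1][1]*z,z],-1)
    w=(c-t)@R; w[z<=0]=np.nan
    return w
def save(p,n): cv2.imwrite("pics/"+n,p["pixels"][:,:,::-1])
E
python3 - <<'E'
from h import *
P={n:r.snapshot(n) for n in("scene","side")}
cv2.imwrite("pics/a.png",cv2.resize(np.vstack([P[n]["pixels"] for n in P])[:,:,::-1],None,fx=.78,fy=.78))
for n,p in P.items():
    w=cloud(p); R=cv2.Rodrigues(np.array(p["rvec"],float))[0]; print(n,"cam",(-R.T@np.array(p["tvec"]).ravel()).round())
    np.savez(f"{n}.npz",w=w,px=p["pixels"])
    for t in ["narrow_rack","wide_rack","slim_case","box_set","stand","lotion","vase","pen_cup","stapler"]:
        for o in r.outline_of(p,t)[:3]:
            q=w[o["region"]];q=q[~np.isnan(q[:,0])]
            if len(q): print(t,round(o["score"],2),np.round(o["bbox"]).tolist(),"med",np.median(q,0).round(),"lo",np.percentile(q,2,0).round(),"hi",np.percentile(q,98,0).round())
E
```

```text
pics
scene cam [1218. 1277.  885.]
narrow_rack 0.66 [198.0, 136.0, 248.0, 192.0] med [551.  26.  90.] lo [449. -47.   4.] hi [618. 140. 158.]
wide_rack 0.87 [161.0, 120.0, 203.0, 159.0] med [ 601. -266.   80.] lo [ 504. -370.    7.] hi [ 646. -157.  180.]
slim_case 0.86 [166.0, 104.0, 200.0, 130.0] med [ 585. -311.  153.] lo [ 501. -330.  128.] hi [ 626. -283.  182.]
box_set 0.95 [256.0, 161.0, 304.0, 205.0] med [503. 290. 125.] lo [441. 254.  51.] hi [561. 318. 181.]
box_set 0.85 [368.0, 195.0, 427.0, 260.0] med [341. 626.  98.] lo [291. 570.   2.] hi [382. 679. 173.]
box_set 0.73 [306.0, 188.0, 346.0, 242.0] med [472. 490. 130.] lo [368. 434.   2.] hi [546. 500. 173.]
stand 0.46 [258.0, 201.0, 306.0, 217.0] med [451. 328.  34.] lo [399. 236.   1.] hi [554. 471. 142.]
lotion 0.59 [176.0, 122.0, 193.0, 172.0] med [ 630. -126.   85.] lo [ 571. -265.    1.] hi [ 649. -112.  194.]
vase 0.96 [218.0, 145.0, 237.0, 207.0] med [613. 154.  82.] lo [546.  38.   5.] hi [632. 167. 202.]
stapler 0.52 [246.0, 137.0, 258.0, 154.0] med [ 333. -135.   18.] lo [ 310. -156.    1.] hi [ 360. -126.   40
[... 1039 characters left out ...]
.0, 197.0] med [519. 242.  24.] lo [412. 219.   4.] hi [569. 282.  51.]
lotion 0.66 [254.0, 245.0, 275.0, 289.0] med [ 627. -157.  111.] lo [ 602. -167.    4.] hi [ 648. -101.  198.]
vase 0.68 [272.0, 190.0, 284.0, 222.0] med [610. 127.  74.] lo [587. 117.   9.] hi [630. 141. 144.]
vase 0.18 [208.0, 180.0, 226.0, 209.0] med [391. 141.  66.] lo [363. 129.   6.] hi [415. 182.  94.]
pen_cup 0.68 [209.0, 181.0, 227.0, 206.0] med [391. 142.  67.] lo [363. 129.   8.] hi [415. 182.  94.]
pen_cup 0.36 [218.0, 206.0, 269.0, 257.0] med [533. -43. 109.] lo [457. -76.   3.] hi [605.  49. 138.]
stapler 0.98 [162.0, 255.0, 206.0, 277.0] med [ 379. -157.   37.] lo [ 315. -165.    4.] hi [ 433. -130.   45.]
```

View pics/a.png

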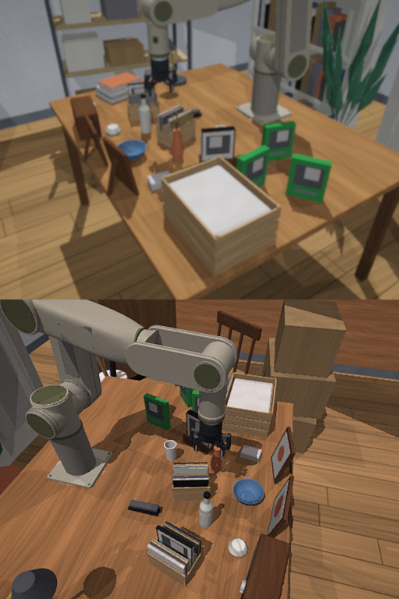

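Run:
```python
from h import *
# top faces
W=np.vstack([np.load(n+".npz")["w"].reshape(-1,3) for n in("scene","side")])
C=np.vstack([np.load(n+".npz")["px"].reshape(-1,3) for n in("scene","side")])
ims=[]
def rect(lab,xl,yl,zl):
    for n in("scene","side"):
        d=np.load(n+".npz");w=d["w"].reshape(-1,3);c=d["px"].reshape(-1,3)
        m=(w[:,0]>xl[0])&(w[:,0]<xl[1])&(w[:,1]>yl[0])&(w[:,1]<yl[1])&(w[:,2]>zl[0])&(w[:,2]<zl[1])
        if m.sum()<5: print(lab,n,m.sum());continue
        (cx,cy),s,a=cv2.minAreaRect(w[m,:2].astype(np.float32)); print(lab,n,m.sum(),"c",round(cx,1),round(cy,1),"s",np.round(s,1),"a",round(a,1),"z",np.median(w[m,2]).round(1),"col",np.median(c[m],0))
rect("slim",(460,680),(-380,-230),(172,186))
rect("box_stand",(400,600),(220,340),(172,186))
rect("box2",(360,560),(420,520),(164,186))
rect("box3",(280,400),(560,690),(164,186))
rect("box4",(170,340),(320,400),(164,186))
rect("wide",(440,690),(-410,-220),(128,138))
rect("narrow",(420,640),(-100,80),(128,138))
```

```text
slim scene 67 c 561.3 -307.0 s [ 23.  132.9] a 72.4 z 176.8 col [82. 79. 79.]
slim side 363 c 559.3 -311.8 s [ 15.3 134.8] a 73.7 z 180.4 col [27. 25. 28.]
box_stand scene 296 c 495.3 280.3 s [ 36.4 135.3] a 67.4 z 178.8 col [61.  54.  44.5]
box_stand side 119 c 468.1 286.5 s [32.8 78.6] a 59.3 z 181.0 col [17. 15. 15.]
box2 scene 365 c 477.6 478.1 s [137.9  33.5] a 5.3 z 171.0 col [ 53. 150.  79.]
box2 side 57 c 426.2 469.3 s [31.7 35.5] a 14.3 z 172.9 col [ 55. 132.  70.]
box3 scene 410 c 333.3 618.9 s [ 37.  134.5] a 35.0 z 171.0 col [ 52. 147.  77.]
box3 side 0
box4 scene 265 c 252.0 371.3 s [ 38.4 137.7] a 71.4 z 170.8 col [ 41. 105.  54.]
box4 side 223 c 251.2 366.2 s [ 33.2 136.6] a 72.6 z 173.1 col [31. 81. 41.]
wide scene 174 c 560.5 -307.7 s [111.2 136.2] a 73.0 z 133.3 col [87.5 82.5 79.5]
wide side 1312 c 557.6 -313.5 s [109.3 139.5] a 73.2 z 134.8 col [125. 106.  85.]
narrow scene 370 c 530.4 -5.0 s [144.7  96.1] a 16.0 z 133.2 col [118.  108.5  97. ]
narrow side 748 c 529.2 -8.4 s [138.5  95.2] a 16.7 z 135.0 col [123. 109.  94.]
```

The side picture (bottom) shows the wide rack with the slim case standing in it at about (222,315) (side-camera pixels) and the narrow rack at (245,232). The box_set candidates in the scene picture are the dark one in the stand (280,183) and three green ones at (326,215), (397,227) and (356,178). The dark one fits, because it is the only dark box and it stands in the low stand. I'll confirm that in a crop before reaching for it. The wrist camera comes first.

```bash
cat >> h.py <<'E'
from scipy.spatial.transform import Rotation as Ro
def rows(p,along,s=None):
    """shift (m) & rotvec in tool axes to TCP p, tool down, fingers closing along world angle `along` (deg)"""
    s=s or r.sense(); R0=Ro.from_euler("xyz",s["tcp_rot"],degrees=True)
    best=None
    for k in (0,180):
        a=np.radians(along+k); y=np.array([np.cos(a),np.sin(a),0]); z=np.array([0,0,-1.]); x=np.cross(y,z)
        rv=(R0.inv()*Ro.from_matrix(np.stack([x,y,z],1))).as_rotvec()
        if best is None or np.linalg.norm(rv)<np.linalg.norm(best): best=rv
    d=R0.inv().apply(np.array(p)-s["tool_pos"])/1000
    print("shift",d.round(4),"rv",best.round(4),"| tcp",np.round(s["tool_pos"],1),"rot",np.round(s["tcp_rot"],2),"t",s["time"],"q",np.round(s["joint_pos"]),"gap",s["finger_gap"],"F",np.round(s["ft_force"],1))
E
python3 - <<'E'
from h import *
rows([560,-310,345],73.5)
rows([500,-300,345],73.5)
p=r.snapshot("scene"); s=np.vstack([p["pixels"][140:250,230:440]]);cv2.imwrite("pics/crop.png",cv2.resize(s[:,:,::-1],None,fx=3.5,fy=3.5,interpolation=2))
w=r.snapshot("wrist");R=cv2.Rodrigues(np.array(w["rvec"],float))[0];print("wcam",(-R.T@np.array(w["tvec"]).ravel()).round(),R.round(2),w["K"])
E
```

```text
shift [-0.31   -0.04   -0.1371] rv [ 1.0000e-04  0.0000e+00 -1.2828e+00] | tcp [600.    0.  207.9] rot [180.  -0.  90.] t 1.0 q [-5.  7. 85.  0. 87. -5.] gap 85.28610065532764 F [-0.1  1.2 -0.7]
shift [-0.3    -0.1    -0.1371] rv [ 1.0000e-04  0.0000e+00 -1.2828e+00] | tcp [600.    0.  207.9] rot [180.  -0.  90.] t 1.0 q [-5.  7. 85.  0. 87. -5.] gap 85.28610065532764 F [-0.1  1.2 -0.7]
wcam [600.  75. 374.] [[ 1.    0.   -0.  ]
 [ 0.   -0.96  0.29]
 [-0.   -0.29 -0.96]] [[345.27477992   0.         262.15630534]
 [  0.         345.27477992 196.1802338 ]
 [  0.           0.           1.        ]]
```

View pics/crop.png

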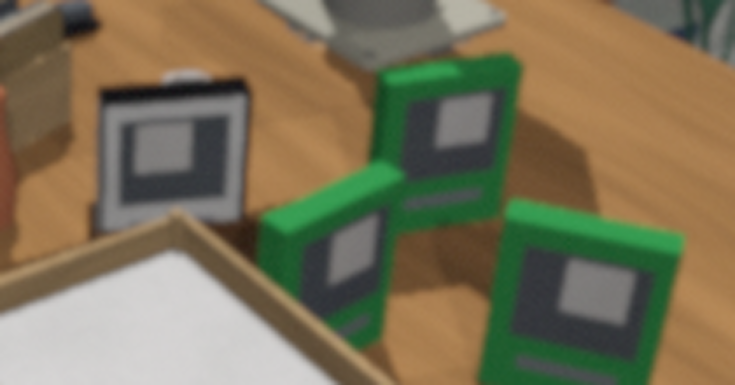

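The crop confirms it: the only dark box stands in the low stand at crop (175,160), and the three others are green. Next I move above the slim case for a wrist view.

```bash
python3 -m jog '[0,0,-0.05,0,0,0, -0.03,-0.005,-0.1,0,0,-0.15, -0.08,-0.01,-0.135,0,0,-0.33, -0.135,-0.02,-0.15,0,0,-0.51, -0.19,-0.03,-0.15,0,0,-0.69, -0.24,-0.035,-0.15,0,0,-0.87, -0.285,-0.04,-0.15,0,0,-1.05, -0.31,-0.04,-0.15,0,0,-1.2]' 1 40
python3 -m jog '[0,0,0,0,0,-0.08, 0,0,0,0,0,-0.08]'
python3 - <<'E'
from h import *
p=r.snapshot("wrist");w=cloud(p);save(p,"w1.png")
np.savez("w1.npz",w=w,px=p["pixels"])
for lo,hi,n in((172,188,"slim"),(125,142,"discs")):
    m=(w[...,2]>lo)&(w[...,2]<hi)&(abs(w[...,0]-560)<110)&(abs(w[...,1]+310)<90)
    (cx,cy),s,a=cv2.minAreaRect(w[m][:,:2].astype(np.float32));print(n,m.sum(),cx,cy,s,a,np.median(w[m][:,2]))
    v,u=np.where(m);print(u.min(),v.min(),u.max(),v.max())
rows([560,-310,345],73.5)
E
```

```text
time: 2.1
tool_pos: [559.2, -312.4, 357.6]
tcp_rot: [-180.0, -0.0, 158.9]
ft_force: [0.9, -0.5, -0.2]
finger_gap: 85.6
grip_force: 0.0
time: 2.35
tool_pos: [559.9, -310.4, 357.7]
tcp_rot: [180.0, -0.0, 163.3]
ft_force: [0.2, 0.2, -0.1]
finger_gap: 85.1
grip_force: 0.0
slim 1821 561.3414306640625 -311.2161560058594 (14.13100814819336, 134.17657470703125) 73.51647186279297 179.13278201521635
253 101 267 230
discs 6517 560.7314453125 -313.6014404296875 (107.82933044433594, 138.4985809326172) 73.29296112060547 133.3998780315168
209 98 307 217
shift [ 0.     -0.      0.0129] rv [ 0.0001  0.     -0.0048] | tcp [ 560.  -310.   357.9] rot [180.     0.   163.23] t 2.4 q [ -34.   13.   63.    0.  103. -107.] gap 85.40981885206187 F [ 0.4  0.3 -0.1]
```

View pics/w1.png

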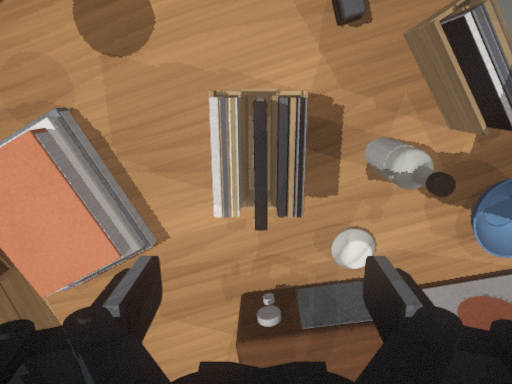

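The wrist picture shows the slim case top, black, at columns 253–267 and rows 101–230, with disc cases on both sides (columns 209–307). The lotion bottle is off to the right at (410,165). I go down and grasp.

```bash
python3 -m jog '[-0.0016,-0.0008,0.04,0,0,-0.005, -0.0016,-0.0008,0.085,0,0,-0.005, -0.0016,-0.0008,0.13,0,0,-0.005, -0.0016,-0.0008,0.17,0,0,-0.005, -0.0016,-0.0008,0.195,0,0,-0.005, -0.0016,-0.0008,0.21,0,0,-0.005, -0.0016,-0.0008,0.215,0,0,-0.005, -0.0016,-0.0008,0.215,0,0,-0.005]'
python3 -m jog '[0,0,0,0,0,0, 0,0,0,0,0,0, 0,0,0,0,0,0, 0,0,0,0,0,0, 0,0,0,0,0,0, 0,0,0,0,0,0, 0,0,0,0,0,0, 0,0,0,0,0,0]' -1 40
```

```text
time: 3.4
tool_pos: [561.8, -311.3, 143.8]
tcp_rot: [-180.0, 0.1, 163.6]
ft_force: [-0.5, 0.2, 0.5]
finger_gap: 85.6
grip_force: 0.0
time: 4.4
tool_pos: [561.5, -311.3, 143.2]
tcp_rot: [-180.0, 0.0, 163.6]
ft_force: [0.9, 0.4, 3.3]
finger_gap: 13.0
grip_force: 40.6
```

```bash
python3 -m jog '[0,0,-0.01,0,0,0, 0,0,-0.03,0,0,0, 0,0,-0.06,0,0,0, 0,0,-0.095,0,0,0, 0,0,-0.13,0,0,0, 0,0,-0.165,0,0,0, 0,0,-0.195,0,0,0, 0,0,-0.215,0,0,0]'
python3 -m jog '[0,0,-0.01,0,0,0, 0,0,-0.01,0,0,0]'
python3 - <<'E'
from h import *
p=r.snapshot("side");w=cloud(p)
d=np.load("side.npz")
P=r.snapshot("wrist");ww=cloud(P);np.savez("w2.npz",w=ww,px=P["pixels"])
cv2.imwrite("pics/w2.png",np.hstack([cv2.resize(p["pixels"][:,:,::-1],(400,300)),cv2.resize(P["pixels"][:,:,::-1],(400,300))]))
# inner edges of disc gap, wide rack frame from w1/w2/side (angle 163.5 long)
def prof(w,c,along,lo,hi,lab):
    a=np.radians(along);t=np.array([np.cos(a),np.sin(a)]);n=np.array([-t[1],t[0]])
    q=w.reshape(-1,3);q=q[~np.isnan(q[:,0])];e=(q[:,:2]-c)@np.stack([t,n],1)
    m=(abs(e[:,0])<75)&(abs(e[:,1])<70)&(q[:,2]>lo)&(q[:,2]<hi);e=e[m]
    if len(e)==0:return print(lab,0)
    y=np.sort(e[:,1]);neg=y[y<0];pos=y[y>0];print(lab,len(e),"along",np.percentile(e[:,0],[.5,99.5]).round(1),"across",y[[0,-1]].round(1),"gap",neg[-4:].round(1),pos[:4].round(1))
W1=np.load("w1.npz")["w"]
for lab,w_ in(("w1",W1),("w2",ww),("side",w)): prof(w_,np.array([561,-312]),-16.5,129,139,lab)
for lab,w_ in(("n w1",W1),("n w2",ww),("n side",w),("n scene0",np.load("scene.npz")["w"]),("n side0",d["w"])): prof(w_,np.array([530,-7]),16.3,129,139,lab)
rows([530,-7,373],106.3)
E
```

```text
time: 5.4
tool_pos: [561.5, -311.3, 361.6]
tcp_rot: [-179.9, 0.2, 163.6]
ft_force: [-0.0, -0.1, -0.8]
finger_gap: 13.0
grip_force: 40.1
time: 5.65
tool_pos: [561.5, -311.3, 369.0]
tcp_rot: [-180.0, 0.1, 163.6]
ft_force: [0.5, 0.0, -1.6]
finger_gap: 12.8
grip_force: 40.0
w1 6404 along [-68.9  68. ] across [-55.5  52.5] gap [-24.2 -24.2 -24.1 -24.1] [ 6.3 21.2 21.2 21.2]
w2 5832 along [-69.3  67.5] across [-55.4  52.5] gap [-24.2 -24.1 -24.1 -24.1] [21.4 21.5 21.5 21.5]
side 1157 along [-70.8  66.4] across [-57.6  51.1] gap [-25.3 -25.1 -24.6 -24.5] [18.8 19.1 19.2 19.3]
n w1 3199 along [-67.7  63.3] across [-47.6 -15. ] gap [-15.2 -15.2 -15.1 -15. ] []
n w2 3415 along [-67.7  67.3] across [-47.7 -15.1] gap [-15.5 -15.4 -15.3 -15.1] []
n side 575 along [-46.5  67.3] across [-48.1  45.6] gap [-15.4 -15.4 -14.1 -14. ] [12.3 12.4 12.4 12.6]
n scene0 359 along [-70.5  70.2] across [-46.3  50.1] gap [-11.  -10.5 -10.5 -10.2] [10.2 11.6 13.4 14.2]
n side0 775 along [-68.8  67.1] across [-49.   46.6] gap [-15.2 -14.3 -13.6 -13.5] [12.6 12.8 12.8 13.1]
shift [ 0.1155  0.283  -0.0058] rv [ 0.0008 -0.0012 -0.5703] | tcp [ 561.1 -311.1  366.9] rot [ 1.7997e+02 -8.0000e-02  1.6363e+02] t 5.75 q [ -34.   14.   62.    0.  105. -107.] gap 13.097789515123814 F [ 0.3  0.1 -1.5]
```

View pics/w2.png

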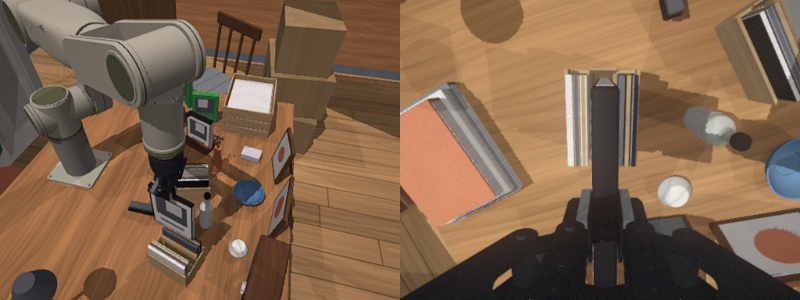

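The slim case is held and clear of the rack. The wide slot is empty, and its centre is at about (559.9, -313.1). I move over the narrow rack.

```bash
python3 -m jog '[0.005,0.012,-0.005,0,0,-0.03, 0.017,0.04,-0.005,0,0,-0.1, 0.035,0.085,-0.005,0,0,-0.19, 0.056,0.137,-0.005,0,0,-0.29, 0.077,0.19,-0.005,0,0,-0.39, 0.096,0.235,-0.005,0,0,-0.48, 0.109,0.268,-0.005,0,0,-0.545, 0.1155,0.283,-0.005,0,0,-0.57]'
python3 -m jog '[0,0,0,0,0,0, 0,0,0,0,0,0]'
cat >> h.py <<'E'
def prof(w,c,along,lo,hi,lab,ym=70):
    a=np.radians(along);t=np.array([np.cos(a),np.sin(a)]);n=np.array([-t[1],t[0]])
    q=w.reshape(-1,3);q=q[~np.isnan(q[:,0])];e=(q[:,:2]-c)@np.stack([t,n],1)
    m=(abs(e[:,0])<80)&(abs(e[:,1])<ym)&(q[:,2]>lo)&(q[:,2]<hi);e=e[m]
    if len(e)<5:return print(lab,len(e))
    y=np.sort(e[:,1]);neg=y[y<0];pos=y[y>0];print(lab,len(e),"along",np.percentile(e[:,0],[.5,99.5]).round(1),"across",y[[0,-1]].round(1),"gap",neg[-4:].round(1),pos[:4].round(1))
    for s in(-1,1):
        k=e[s*e[:,1]>0]
        if len(k)>50:
            # row inner/outer edge direction
            (cx,cy),sz,an=cv2.minAreaRect(k.astype(np.float32));print("   row",s,np.round((cx,cy),1),np.round(sz,1),round(an,1))
E
python3 - <<'E'
from h import *
P=r.snapshot("wrist");w=cloud(P);np.savez("w3.npz",w=w,px=P["pixels"]);save(P,"w3.png")
prof(w,np.array([530,-7]),16.3,129,139,"narrow")
s=r.sense();tp=np.array(s["tool_pos"]);print(tp)
q=w.reshape(-1,3);c=tp[:2]
for lo,hi in((225,260),(260,300),(300,340),(340,385),(385,410)): prof(w,c,16.3,lo,hi,f"held {lo}",12)
rows([530,-7,373],106.3)
E
```

```text
time: 6.75
tool_pos: [529.5, -4.7, 372.9]
tcp_rot: [180.0, -0.0, -163.5]
ft_force: [-0.8, 0.3, -1.5]
finger_gap: 12.8
grip_force: 40.0
time: 7.0
tool_pos: [530.3, -8.1, 372.7]
tcp_rot: [-180.0, -0.0, -163.8]
ft_force: [-0.2, 0.6, -1.4]
finger_gap: 12.8
grip_force: 40.0
narrow 4693 along [-67.4  69.3] across [-46.3  45.6] gap [-15.6 -15.6 -15.6 -15.6] [14.9 14.9 14.9 15. ]
   row -1 [  1.3 -33. ] [ 29.8 138.8] 87.6
   row 1 [ 1.5 30.3] [137.8  30.5] 0.2
[530.33120531  -8.24876682 372.64467367]
held 225 13 along [-66.7 -65.9] across [-4.8  7.2] gap [-2.4 -1.6 -0.8 -0. ] [0.8 1.6 2.4 3.2]
held 260 18 along [-66.7 -65.9] across [-5.   7.4] gap [-2.7 -2.  -1.3 -0.6] [0.2 0.9 1.6 2.3]
held 300 38 along [-66.7 -65.8] across [-4.5  7.7] gap [-1.  -0.7 -0.3 -0.2] [0.3 0.4 1.  1. ]
held 340 78 along [-66.7 -65.9] across [-4.7  7.4] gap [-0.4 -0.2 -0.1 -0. ] [0.1 0.2 0.3 0.5]
held 385 8784 along [-66.7  48. ] across [-11.2  12. ] gap [-0. -0. -0. -0.] [0. 0. 0. 0.]
   row -1 [-9.1 -5.7] [ 11.2 115.4] 89.7
   row 1 [-8.4  6. ] [116.7  11.9] 0.1
shift [-0.      0.0013 -0.0004] rv [-0.0002 -0.0005 -0.0021] | tcp [530.3  -8.2 372.6] rot [-1.7999e+02 -3.0000e-02 -1.6382e+02] t 7.05 q [  -6.   -4.   80.   -0.  104. -113.] gap 12.920813093605396 F [ 0.1  0.9 -1.4]
```

View pics/w3.png

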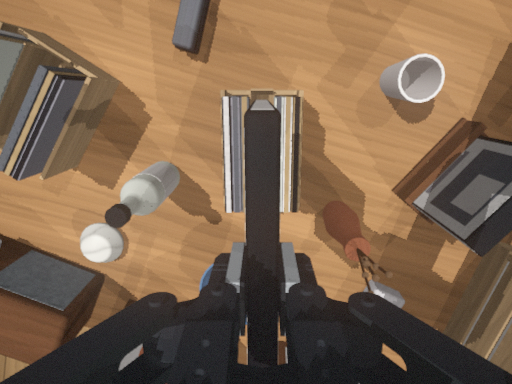

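The wrist picture shows the held case lined up over the gap between the disc rows (columns 224–300, gap hidden behind the case at about 262). It is upright and less than 1 mm off. I lower it in stages.

```bash
python3 -m jog '[-0.0002,-0.0004,0.012,0,0,0, -0.0002,-0.0004,0.035,0,0,0, -0.0002,-0.0004,0.06,0,0,0, -0.0002,-0.0004,0.085,0,0,0, -0.0002,-0.0004,0.105,0,0,0, -0.0002,-0.0004,0.122,0,0,0, -0.0002,-0.0004,0.133,0,0,0, -0.0002,-0.0004,0.14,0,0,0]'
python3 -m jog '[0,0,0.005,0,0,0, 0,0,0.01,0,0,0, 0,0,0.015,0,0,0, 0,0,0.02,0,0,0, 0,0,0.025,0,0,0, 0,0,0.03,0,0,0, 0,0,0.035,0,0,0, 0,0,0.04,0,0,0]'
```

```text
time: 8.05
tool_pos: [530.6, -7.5, 232.5]
tcp_rot: [-180.0, 0.0, -163.7]
ft_force: [0.4, -0.2, -0.5]
finger_gap: 12.9
grip_force: 40.0
time: 9.05
tool_pos: [530.6, -7.5, 192.6]
tcp_rot: [-180.0, -0.0, -163.7]
ft_force: [0.4, -0.5, -1.2]
finger_gap: 12.8
grip_force: 40.0
```

```bash
python3 -m jog '[0,0,0.006,0,0,0, 0,0,0.012,0,0,0, 0,0,0.018,0,0,0, 0,0,0.024,0,0,0, 0,0,0.030,0,0,0, 0,0,0.036,0,0,0, 0,0,0.04,0,0,0, 0,0,0.043,0,0,0]'
python3 -m jog '[0,0,0.002,0,0,0, 0,0,0.004,0,0,0, 0,0,0.005,0,0,0, 0,0,0.006,0,0,0, 0,0,0.007,0,0,0, 0,0,0.007,0,0,0]'
```

```text
time: 10.05
tool_pos: [530.6, -7.4, 149.6]
tcp_rot: [180.0, -0.0, -163.7]
ft_force: [-0.1, 0.7, -0.8]
finger_gap: 12.6
grip_force: 40.0
time: 10.8
tool_pos: [530.8, -7.5, 143.2]
tcp_rot: [-180.0, 0.0, -163.7]
ft_force: [0.4, 0.3, 0.2]
finger_gap: 12.6
grip_force: 40.3
```

```bash
python3 -m jog '[0,0,0.0005,0,0,0, 0,0,0.001,0,0,0, 0,0,0.001,0,0,0]'
```

```text
time: 11.18
tool_pos: [531.1, -7.7, 143.2]
tcp_rot: [-180.0, 0.1, -163.7]
ft_force: [-3.4, -0.6, 7.7]
finger_gap: 12.6
grip_force: 41.2
```

```bash
python3 -m jog '[0,0,-0.0007,0,0,0, 0,0,-0.0007,0,0,0, 0,0,-0.0007,0,0,0, 0,0,-0.0007,0,0,0, 0,0,-0.0007,0,0,0]' 0.3
python3 -m jog '[0,0,-0.015,0,0,0, 0,0,-0.05,0,0,0, 0,0,-0.1,0,0,0, 0,0,-0.15,0,0,0, 0,0,-0.19,0,0,0, 0,0,-0.21,0,0,0, 0,0,-0.22,0,0,0, 0,0,-0.22,0,0,0]' 1
python3 - <<'E'
from h import *
P=r.snapshot("wrist");w=cloud(P);save(P,"w4.png")
prof(w,np.array([531,-7]),16.3,129,139,"narrow")
prof(w,np.array([531,-7]),16.3,170,188,"slim top",30)
m=(abs(w[...,0]-531)<80)&(abs(w[...,1]+7)<60)&(w[...,2]>165);print(np.nanmedian(w[m],0),cv2.minAreaRect(w[m][:,:2].astype(np.float32)))
q=np.linspace(0,1,0)
rows([495,282,375],67.4)
E
```

```text
time: 11.8
tool_pos: [530.5, -7.4, 142.5]
tcp_rot: [180.0, -0.0, -163.7]
ft_force: [-1.1, -0.3, -0.0]
finger_gap: 55.7
grip_force: 0.0
time: 12.8
tool_pos: [530.8, -7.5, 363.3]
tcp_rot: [-180.0, 0.1, -163.7]
ft_force: [0.3, 0.0, -0.2]
finger_gap: 85.4
grip_force: 0.0
narrow 6246 along [-68.6  68.6] across [-46.   45.8] gap [-4.6 -3.5 -2.4 -1.4] [0.8 1.9 3.  6.3]
   row -1 [  0.6 -24.4] [ 44.4 138.5] 89.2
   row 1 [ 0.8 25.2] [139.3  44.3] 1.9
slim top 1793 along [-66.3  67.8] across [-8.2  6.3] gap [-0.1 -0.1 -0.1 -0.1] [0.8 0.8 0.8 0.8]
   row -1 [ 1.1 -4.2] [  8.  134.8] 90.0
   row 1 [1.1 3.6] [134.7   5.5] 0.0
[521.39638897  -6.91798636 452.54424827] ((530.4385986328125, -9.011726379394531), (100.47815704345703, 109.12026977539062), 64.80461883544922)
shift [-0.0471  0.2878 -0.0128] rv [ 0.000e+00 -5.000e-04  6.786e-01] | tcp [530.5  -7.4 362.2] rot [ 1.7999e+02 -3.0000e-02 -1.6372e+02] t 12.85 q [  -6.   -4.   81.    0.  103. -113.] gap 85.42056706559127 F [ 0.6  0.1 -0.2]
```

```bash
python3 -m jog '[-0.005,0.03,-0.005,0,0,0.07, -0.012,0.075,-0.01,0,0,0.18, -0.02,0.125,-0.01,0,0,0.3, -0.029,0.175,-0.01,0,0,0.42, -0.036,0.22,-0.01,0,0,0.53, -0.042,0.26,-0.01,0,0,0.62, -0.047,0.288,-0.01,0,0,0.68, -0.047,0.288,-0.01,0,0,0.68]' 1
python3 -m jog '[0,0,0,0,0,0, 0,0,0,0,0,0]'
python3 - <<'E'
from h import *
P=r.snapshot("wrist");w=cloud(P);save(P,"w5.png")
m=(abs(w[...,0]-495)<90)&(abs(w[...,1]-282)<70)&(w[...,2]>165)&(w[...,2]<195)
q=w[m];(cx,cy),s,a=cv2.minAreaRect(q[:,:2].astype(np.float32));print(m.sum(),cx,cy,s,a,np.median(q[:,2]),np.median(P["pixels"][m],0))
if s[0]>s[1]: a-=90
rows([cx,cy,143],a)
o=np.load("w3.npz")
E
```

```text
time: 13.85
tool_pos: [493.8, 283.7, 370.5]
tcp_rot: [-179.9, -0.1, 157.5]
ft_force: [-0.7, 0.0, -0.7]
finger_gap: 85.6
grip_force: 0.0
time: 14.1
tool_pos: [495.1, 281.1, 372.3]
tcp_rot: [-180.0, -0.0, 157.3]
ft_force: [0.3, -0.0, -0.1]
finger_gap: 85.2
grip_force: 0.0
3541 496.4810485839844 279.9163513183594 (30.475589752197266, 133.9932861328125) 66.45623016357422 179.2719474818739 [60. 49. 47.]
shift [-0.0017 -0.0006  0.2295] rv [-0.0003  0.      0.0142] | tcp [495.2 281.2 372.5] rot [-179.98   -0.    157.27] t 14.15 q [ 24.   2.  74.  -0. 104. -43.] gap 85.27655719838515 F [0.2 0.6 0.2]
```

View pics/w5.png

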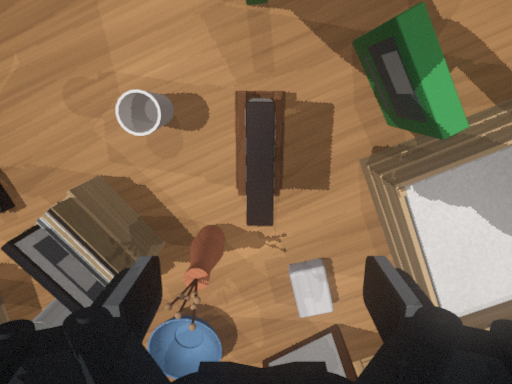

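The wrist picture shows the dark box set in its stand, top at columns 247–274 and rows 99–226, upright. The green look-alike is off to the right at (415,75). I descend and grasp.

```bash
python3 -m jog '[-0.0016,-0.0008,0.045,0,0,0.014, -0.0016,-0.0008,0.095,0,0,0.014, -0.0016,-0.0008,0.14,0,0,0.014, -0.0016,-0.0008,0.18,0,0,0.014, -0.0016,-0.0008,0.207,0,0,0.014, -0.0016,-0.0008,0.222,0,0,0.014, -0.0016,-0.0008,0.229,0,0,0.014, -0.0016,-0.0008,0.229,0,0,0.014]'
python3 -m jog '[0,0,0,0,0,0, 0,0,0,0,0,0, 0,0,0,0,0,0, 0,0,0,0,0,0, 0,0,0,0,0,0, 0,0,0,0,0,0, 0,0,0,0,0,0]' -1 60
python3 -m jog '[0,0,-0.01,0,0,0, 0,0,-0.03,0,0,0, 0,0,-0.06,0,0,0, 0,0,-0.095,0,0,0, 0,0,-0.13,0,0,0, 0,0,-0.165,0,0,0, 0,0,-0.2,0,0,0, 0,0,-0.23,0,0,0]'
python3 - <<'E'
from h import *
rows([480,0,373],73.5)
rows([559.9,-313.1,373],73.5)
E
```

```text
time: 15.15
tool_pos: [496.5, 280.8, 144.2]
tcp_rot: [180.0, 0.0, 156.5]
ft_force: [0.3, -0.3, 0.5]
finger_gap: 85.6
grip_force: 0.0
time: 16.02
tool_pos: [496.7, 281.0, 144.4]
tcp_rot: [179.9, 0.1, 156.5]
ft_force: [0.1, -0.7, 5.6]
finger_gap: 28.5
grip_force: 60.4
time: 17.02
tool_pos: [496.0, 280.8, 376.5]
tcp_rot: [179.9, 0.1, 156.5]
ft_force: [1.0, -0.1, -2.8]
finger_gap: 28.2
grip_force: 59.5
shift [-0.0972 -0.2639  0.0032] rv [ 0.0012  0.0012 -0.1218] | tcp [496.  280.8 376.5] rot [1.7992e+02 6.0000e-02 1.5652e+02] t 17.025 q [ 24.   2.  73.   0. 104. -42.] gap 28.238663625190053 F [ 1.  -0.1 -2.8]
shift [-0.2952 -0.5193  0.0031] rv [ 0.0012  0.0012 -0.1218] | tcp [496.  280.8 376.5] rot [1.7992e+02 6.0000e-02 1.5652e+02] t 17.025 q [ 24.   2.  73.   0. 104. -42.] gap 28.238663625190053 F [ 1.  -0.1 -2.8]
```

```bash
python3 -m jog '[-0.007,-0.012,0,0,0,0, -0.022,-0.04,0,0,0,-0.01, -0.043,-0.075,0,0,0,-0.02, -0.067,-0.117,0,0,0,-0.03, -0.091,-0.16,0,0,0,-0.04, -0.115,-0.202,0,0,0,-0.05, -0.139,-0.245,0,0,0,-0.06, -0.163,-0.287,0,0,0,-0.07]'
python3 -m jog '[-0.024,-0.042,0,0,0,-0.01, -0.048,-0.084,0,0,0,-0.02, -0.072,-0.126,0,0,0,-0.03, -0.094,-0.166,0,0,0,-0.04, -0.112,-0.198,0,0,0,-0.045, -0.122,-0.217,0,0,0,-0.05, -0.122,-0.217,0,0,0,-0.05, -0.122,-0.217,0,0,0,-0.05]'
python3 - <<'E'
from h import *
rows([559.9,-313.1,373],73.5)
E
```

```text
time: 18.02
tool_pos: [530.3, -49.6, 372.0]
tcp_rot: [-180.0, -0.1, 160.5]
ft_force: [0.1, 0.3, -2.3]
finger_gap: 28.6
grip_force: 59.7
time: 19.02
tool_pos: [573.3, -292.3, 372.6]
tcp_rot: [180.0, -0.1, 163.4]
ft_force: [0.1, -0.6, -2.7]
finger_gap: 28.1
grip_force: 59.7
shift [ 0.0069 -0.0238 -0.0004] rv [ 0.0007 -0.0017 -0.0021] | tcp [ 573.3 -292.3  372.6] rot [ 1.7996e+02 -1.0000e-01  1.6338e+02] t 19.025 q [ -32.   14.   60.    0.  105. -105.] gap 28.08303439061454 F [ 0.1 -0.6 -2.7]
```

```bash
python3 -m jog '[0.002,-0.006,0,0,0,-0.002, 0.005,-0.018,0,0,0,-0.002, 0.007,-0.024,0,0,0,-0.002, 0.007,-0.024,0,0,0,-0.002, 0.007,-0.024,0,0,0,-0.002]'
python3 - <<'E'
from h import *
P=r.snapshot("wrist");w=cloud(P);save(P,"w6.png")
s=r.sense();c=np.array(s["tool_pos"])[:2]
prof(w,c,-16.5,129,139,"wide")
for lo,hi in((225,260),(260,300),(300,340),(340,385),(400,420)): prof(w,c,-16.5,lo,hi,f"held {lo}",20)
rows([559.9,-313.1,373],73.5)
E
```

```text
time: 19.65
tool_pos: [560.4, -313.6, 373.6]
tcp_rot: [180.0, 0.0, 163.5]
ft_force: [-0.8, 0.6, -2.3]
finger_gap: 27.8
grip_force: 59.8
wide 2090 along [-69.3  67.3] across [-54.  54.] gap [-22.6 -22.6 -22.6 -22.5] [23. 23. 23. 23.]
   row -1 [ -0.4 -40.7] [ 30.9 139.2] 87.5
   row 1 [-0.4 39.9] [138.5  30.8] 1.5
held 225 9 along [-66.7 -65.9] across [-15.   10.4] gap [-15.] [4.7 5.5 6.3 7.2]
held 260 70 along [-66.6 -65.9] across [-14.7  11.6] gap [-1.4 -0.9 -0.7 -0.1] [0.  0.6 0.7 1.4]
held 300 85 along [-66.6 -66. ] across [-13.7  12.4] gap [-1.1 -0.9 -0.5 -0.4] [0.1 0.2 0.7 0.8]
held 340 211 along [-66.7 -65.7] across [-13.7  15.2] gap [-0.4 -0.2 -0.1 -0. ] [0.  0.3 0.4 0.4]
   row -1 [-66.4  -6.9] [ 0.7 13.7] 3.7
   row 1 [-66.5   7.7] [15.2  0.8] 87.0
held 400 18686 along [-66.2  47.2] across [-19.1  20. ] gap [-0.1 -0.1 -0.1 -0.1] [0. 0. 0. 0.]
   row -1 [-9.  -9.7] [ 18.9 115.2] 89.8
   row 1 [-8.3 10.1] [ 19.8 116.5] 89.9
shift [0.0007 0.0001 0.0006] rv [0.0001 0.     0.0003] | tcp [ 560.5 -313.4  373.6] rot [179.99   0.   163.52] t 19.7 q [ -34.   14.   61.    0.  105. -107.] gap 28.457901244950534 F [ 0.2  0.2 -2.6]
```

View pics/w6.png

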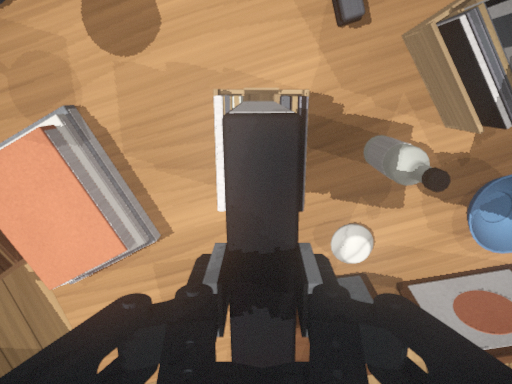

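The picture shows the box above the wide slot (disc rows at columns 215–308). The held profile suggests a slight tilt, so I measure it more finely.

Run:
```python
from h import *
P=r.snapshot("wrist");w=cloud(P);s=r.sense();c=np.array(s["tool_pos"])[:2]
a=np.radians(-16.5);t=np.array([np.cos(a),np.sin(a)]);n=np.array([-t[1],t[0]])
e0=(w[...,:2]-c)@t;e1=(w[...,:2]-c)@n
for v in range(98,118):
    m=(abs(e0[v]+66.3)<1.5)&(abs(e1[v])<25)&(w[v,:,2]>220)&(w[v,:,2]<425)
    u=np.where(m)[0]
    if len(u)>5: print(v,u.min(),u.max(),"z",w[v,u,2].mean().round(),"e1",e1[v,u].min().round(1),e1[v,u].max().round(1), "mid",((e1[v,u].min()+e1[v,u].max())/2).round(2))
p=r.snapshot("side");save(p,"s.png")
for nm in("side","scene"):
    q=r.snapshot(nm);W=cloud(q);e0=(W[...,:2]-c)@t;e1=(W[...,:2]-c)@n
    m=(abs(e0)<64)&(abs(e1)<25)&(W[...,2]>240)&(W[...,2]<372)
    if m.sum()>30:
        A=np.stack([e0[m],W[...,2][m]-300,np.ones(m.sum())],1); y=e1[m]; k=abs(y-np.median(y))<5
        print(nm,m.sum(),np.linalg.lstsq(A[k],y[k],rcond=None)[0],"zmin",W[...,2][m].min())
```

```text
101 265 273 z 244.0 e1 3.9 10.5 mid 7.21
102 242 275 z 270.0 e1 -14.9 11.1 mid -1.9
103 241 277 z 294.0 e1 -13.7 11.7 mid -1.01
104 239 279 z 314.0 e1 -14.7 12.1 mid -1.29
105 238 281 z 331.0 e1 -13.7 12.4 mid -0.64
106 237 283 z 346.0 e1 -12.7 12.7 mid 0.01
107 235 285 z 359.0 e1 -13.6 13.0 mid -0.34
108 234 287 z 370.0 e1 -12.9 13.2 mid 0.18
109 232 289 z 380.0 e1 -13.6 14.5 mid 0.42
110 231 291 z 388.0 e1 -12.9 14.9 mid 1.02
111 230 293 z 396.0 e1 -12.2 15.3 mid 1.52
112 228 294 z 403.0 e1 -13.0 14.0 mid 0.54
113 227 296 z 405.0 e1 -12.5 14.2 mid 0.82
114 225 298 z 407.0 e1 -13.1 14.9 mid 0.92
115 224 300 z 408.0 e1 -12.8 15.8 mid 1.5
116 223 300 z 408.0 e1 -13.2 15.7 mid 1.23
117 223 300 z 408.0 e1 -13.2 15.8 mid 1.28
side 1506 [ 6.15573946e-03  1.59481188e-02 -1.58871933e+01] zmin 240.0204214702267
scene 1162 [2.88147916e-03 5.76631273e-03 1.49570454e+01] zmin 240.08649859567143
```

The box tilts about 0.7°, with its foot toward −n. I correct that and the small offsets, then lower it.

```bash
python3 -m jog '[0.0012,-0.0006,0.01,-0.006,0,0, 0.0012,-0.0006,0.032,-0.012,0,0, 0.0012,-0.0006,0.055,-0.012,0,0, 0.0012,-0.0006,0.078,-0.012,0,0, 0.0012,-0.0006,0.095,-0.012,0,0, 0.0012,-0.0006,0.108,-0.012,0,0, 0.0012,-0.0006,0.115,-0.012,0,0, 0.0012,-0.0006,0.115,-0.012,0,0]'
python3 - <<'E'
from h import *
s=r.sense();c=np.array(s["tool_pos"])[:2];print(s["tool_pos"],s["tcp_rot"])
a=np.radians(-16.5);t=np.array([np.cos(a),np.sin(a)]);n=np.array([-t[1],t[0]])
for nm in("side","scene"):
    q=r.snapshot(nm);W=cloud(q);e0=(W[...,:2]-c)@t;e1=(W[...,:2]-c)@n
    m=(abs(e0)<64)&(abs(e1)<25)&(W[...,2]>140)&(W[...,2]<250)
    if m.sum()>30:
        A=np.stack([e0[m],W[...,2][m]-200,np.ones(m.sum())],1); y=e1[m]; k=abs(y-np.median(y))<5
        print(nm,m.sum(),np.linalg.lstsq(A[k],y[k],rcond=None)[0],"zmin",W[...,2][m].min())
    prof(W,c,-16.5,129,139,nm)
E
```

```text
time: 20.9
tool_pos: [559.0, -313.8, 258.4]
tcp_rot: [179.3, -0.0, 163.5]
ft_force: [0.4, -0.1, -3.6]
finger_gap: 28.5
grip_force: 59.7
[ 559.01132516 -313.79350932  258.37030805] [ 1.79305291e+02 -1.95227355e-02  1.63509228e+02]
side 903 [ 5.43689702e-03  3.68101219e-03 -1.48672223e+01] zmin 140.10632871266785
side 886 along [-69.   68.1] across [-55.  53.] gap [-12.7  -9.5  -9.1  -3.9] [0.1 0.3 4.7 5.1]
   row -1 [ -1.6 -30.1] [138.4  50.9] 0.6
   row 1 [65.5 30.3] [21.8 56.5] 23.5
scene 870 [4.22477423e-03 4.25846388e-03 1.56426736e+01] zmin 140.38511286182703
scene 202 along [-67.1  67.2] across [-43.3  62.6] gap [-43.3 -34.4] [2.5 5.6 7.8 8.3]
   row 1 [-0.4 32.7] [ 56.9 136.5] 88.4
```

```bash
python3 -m jog '[0,-0.0003,0.006,0,0,0, 0,-0.0003,0.013,0,0,0, 0,-0.0003,0.020,0,0,0, 0,-0.0003,0.027,0,0,0, 0,-0.0003,0.034,0,0,0, 0,-0.0003,0.04,0,0,0, 0,-0.0003,0.046,0,0,0, 0,-0.0003,0.052,0,0,0]'
python3 -m jog '[0,0,0.006,0,0,0, 0,0,0.012,0,0,0, 0,0,0.018,0,0,0, 0,0,0.024,0,0,0]'
```

```text
time: 22.0
tool_pos: [559.2, -313.6, 206.3]
tcp_rot: [179.3, 0.0, 163.5]
ft_force: [0.3, -0.5, -2.7]
finger_gap: 28.8
grip_force: 59.8
time: 22.5
tool_pos: [559.3, -313.3, 182.2]
tcp_rot: [179.3, 0.0, 163.5]
ft_force: [-0.4, -0.8, -3.1]
finger_gap: 28.2
grip_force: 59.8
```

```bash
python3 -m jog '[0,0,0.006,0,0,0, 0,0,0.012,0,0,0, 0,0,0.018,0,0,0, 0,0,0.024,0,0,0, 0,0,0.029,0,0,0, 0,0,0.032,0,0,0, 0,0,0.0335,0,0,0, 0,0,0.035,0,0,0]'
python3 -m jog '[0,0,0.001,0,0,0, 0,0,0.0015,0,0,0, 0,0,0.002,0,0,0, 0,0,0.002,0,0,0]'
```

```text
time: 23.5
tool_pos: [559.5, -313.1, 147.8]
tcp_rot: [179.3, 0.0, 163.5]
ft_force: [-1.6, -1.5, -1.3]
finger_gap: 28.2
grip_force: 59.9
time: 24.0
tool_pos: [559.4, -312.9, 145.6]
tcp_rot: [179.3, 0.0, 163.5]
ft_force: [-0.8, -2.6, -0.6]
finger_gap: 28.3
grip_force: 59.9
```

```bash
python3 -m jog '[0,0,0.0007,0,0,0, 0,0,0.0013,0,0,0, 0,0,0.0013,0,0,0]'
python3 -m jog '[0,0,0.0006,0,0,0, 0,0,0.001,0,0,0, 0,0,0.001,0,0,0]'
```

```text
time: 24.38
tool_pos: [559.6, -313.0, 144.5]
tcp_rot: [179.3, 0.0, 163.5]
ft_force: [0.5, -3.1, -0.3]
finger_gap: 28.3
grip_force: 60.0
time: 24.75
tool_pos: [560.0, -313.2, 144.4]
tcp_rot: [179.3, 0.1, 163.5]
ft_force: [0.1, -3.2, 6.1]
finger_gap: 28.4
grip_force: 60.7
```

```bash
python3 -m jog '[0,0,-0.0005,0,0,0, 0,0,-0.0005,0,0,0, 0,0,-0.0005,0,0,0, 0,0,-0.0005,0,0,0, 0,0,-0.0005,0,0,0]' 0.5
python3 -m jog '[0,0,-0.015,0.012,0,0, 0,0,-0.05,0.012,0,0, 0,0,-0.1,0.012,0,0, 0,0,-0.15,0.012,0,0, 0,0,-0.19,0.012,0,0, 0,0,-0.21,0.012,0,0, 0,0,-0.22,0.012,0,0, 0,0,-0.22,0.012,0,0]' 1
python3 - <<'E'
from h import *
P=r.snapshot("wrist");w=cloud(P);save(P,"w7.png")
def top(w,x,y,R,lab):
    m=(abs(w[...,0]-x)<85)&(abs(w[...,1]-y)<60)&(w[...,2]>165)&(w[...,2]<195)
    if m.sum()<20: return print(lab,"none")
    q=w[m];c,s,a=cv2.minAreaRect(q[:,:2].astype(np.float32));A=np.c_[q[:,:2]-q[:,:2].mean(0),np.ones(len(q))]
    print(lab,m.sum(),np.round(c,1),np.round(s,1),round(a,1),"z",np.median(q[:,2]).round(1),"tilt",np.linalg.lstsq(A,q[:,2],rcond=None)[0][:2].round(4))
top(w,560,-313,0,"box w")
prof(w,np.array([560,-313]),-16.5,129,139,"wide")
ims=[]
for nm in("side","scene"):
    p=r.snapshot(nm);W=cloud(p);ims.append(cv2.resize(p["pixels"][:,:,::-1],(400,300)))
    top(W,560,-313,0,"box "+nm);top(W,531,-7,0,"slim "+nm);prof(W,np.array([560,-313]),-16.5,129,139,nm+" wide");prof(W,np.array([531,-7]),16.3,129,139,nm+" narrow")
    o=np.load(nm+".npz")["w"]
    for t_ in("lotion","vase","pen_cup","stapler"):
        for b in r.outline_of(p,t_)[:1]:
            q=W[b["region"]];print(nm,t_,np.nanmedian(q,0).round())
ims.append(cv2.resize(P["pixels"][:,:,::-1],(400,300)));ims.append(ims[0]*0)
cv2.imwrite("pics/fin.png",np.vstack([np.hstack(ims[:2]),np.hstack(ims[2:])]))
E
```

```text
time: 25.38
tool_pos: [559.4, -312.7, 143.7]
tcp_rot: [179.3, -0.0, 163.5]
ft_force: [0.7, -0.7, 0.8]
finger_gap: 64.2
grip_force: 0.0
time: 26.38
tool_pos: [558.8, -315.4, 364.6]
tcp_rot: [-180.0, 0.1, 163.5]
ft_force: [0.0, 0.1, 0.4]
finger_gap: 85.3
grip_force: 0.0
box w 3703 [ 560.7 -314. ] [ 30.6 134.4] 73.7 z 179.3 tilt [0.002  0.0002]
wide 6209 along [-68.5  68.8] across [-54.3  53.8] gap [-3.5 -2.4 -1.3 -0.2] [0.9 2.  3.2 4.3]
   row -1 [  0.6 -28. ] [ 53.5 138.2] 89.1
   row 1 [ 0.8 30.4] [139.   52.1] 2.9
box side 775 [ 559.4 -313.5] [ 31.7 136.3] 73.4 z 180.6 tilt [0.0394 0.1659]
slim side 180 [557.   -1.3] [78.5 15. ] 14.8 z 179.1 tilt [-0.1958  0.714 ]
side wide 1200 along [-69.9  67.4] across [-56.   53.1] gap [-7.6 -7.  -2.2 -2.1] [ 1.5  7.3  7.5 11.1]
   row -1 [ -2.1 -29.5] [139.3  53.5] 0.6
   row 1 [ 2.4 42. ] [ 48.  145.7] 76.4
side narrow 376 along [-68.5  65.5] across [-48.5  -2.5] gap [-4.3 -3.8 -3.7 -2.5] []
   row -1 [ -2.5 -25.4] [137.5  45.8] 0.7
side lotion [ 627. -157.  110.]
side vase [608. 128.  80.]
side stapler [ 369. -160.   32.]
box scene 218 [ 560.7 -308.5] [ 39.5 134.7] 75.9 z 177.1 tilt [-0.0677 -0.2418]
slim scene 171 [530.8  -3.4] [135.3  22.9] 13.3 z 176.3 tilt [ 0.0739 -0.2858]
scene wide 206 along [-68.   66.4] across [-46.6  60.6] gap [-46.6  -5.1  -1.2] [3.3 5.7 7.4 7.9]
   row 1 [-1.7 32.6] [ 57.1 136.7] 89.4
scene narrow 272 along [-69.7  69.7] across [-46.   53.7] gap [-13.8  -1.6  -0.9  -0.6] [0.6 3.6 3.6 4.5]
   row 1 [-0.1 28.2] [ 51.4 139.9] 88.3
scene lotion [ 631. -124.   92.]
scene vase [613. 156.  79.]
scene pen_cup [397. 172.  64.]
```

View pics/fin.png

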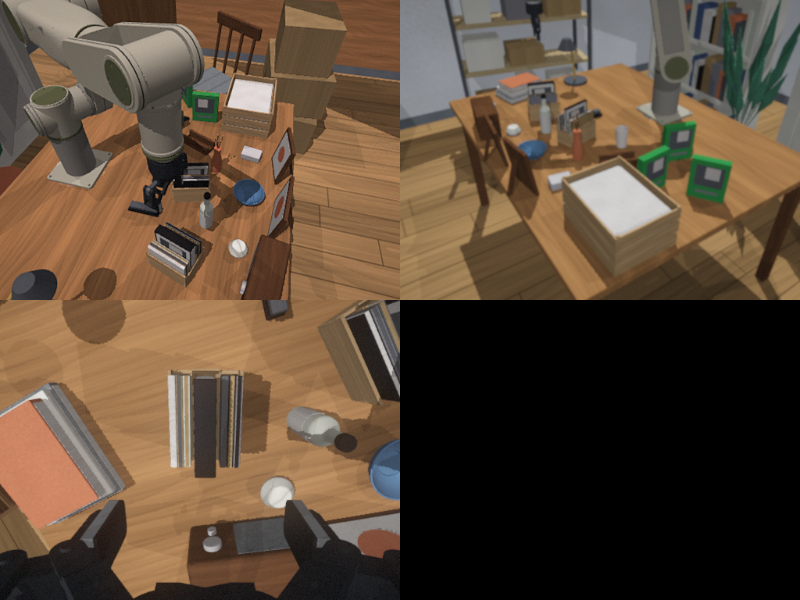

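The final pictures show both cases upright in their slots with tops at 179 mm (8 mm floor + 171 mm). The stand is empty, and the other things are where they were.

```bash
python3 -c "
from bench import r
print(r.hand_in())"
```

```text
the job is handed in; nothing more can be done
None
```

The slim case now rests in the narrow slot and the box set in the wide slot, both upright and released. The job is handed in at about 27 s, and the objects I rechecked had not moved.

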